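# Pop the fuse hatch of a camper power module

### The arm

A 6-joint arm with a two-finger parallel gripper is mounted at the origin on the work surface. World frame = base frame: x ahead of the robot, y to its left, z up, the work surface at z = 0. Lengths are in m, angles in rad, forces in N, time in s.
With the tool pointing down it reaches from about 0.3 to 0.875 m from the base axis. Payload 4.2 kg.
Tool frame: the origin (TCP) lies on the mounting face of the last link; the fingertips stand arm.tcp_to_tips ahead of it and the grasp point (between the pads) lies 155 mm ahead of it (arm.tcp_to_tips is the distance from the TCP to the fingertips, in m); y points along the fingers, z is the direction in which the jaws open and shut, and the axes are right-handed (so a half turn about y gives the same grasp; the last joint's range is limited). The gripper opens to 85 mm and grips with 20 to 120 N. Pads are 22 mm wide; open, the fingers measure 114 mm over their backs; the gripper's body (76 mm by 85 mm) begins 54 mm behind the grasp point. The pads swing forward as they close: fully open they stand 13 mm farther back than shut.
Start: joints at [1.301, 0.32, 1.565, -0, 1.257, -0.02], TCP at [0.142, 0.557, 0.405] pointing down, gripper open.
Joint ranges: [-3.11, 3.11], [-0.84, 2.01], [0.21, 2.61], [-1.34, 4.49], [0.05, 2.63], [-2.56, 2.56]. Speed limits (rad/s): [2.57, 2.57, 3.14, 3.14, 3.14, 3.14].

### API

Orientations are given as a rotation vector (axis times angle).
In Python, from rig import arm gives the robot as it stands.
- The arm moves only by the tool carry_out, never from a script. Its argument "motion" is a list of rows, each an object of numbers: "tx", "ty", "tz": the shift along the tool's x, y, z in m; "ax", "ay", "az": the turn, a rotation vector about the tool's x, y, z in rad. In form: [{"tx": .., "ty": .., "tz": .., "ax": .., "ay": .., "az": ..}, ...]. A call has exactly 8 rows; each row is the pose to reach, as a shift and turn from the pose measured when the call began, along the tool's axes at that moment; what a row does not reach only later rows make up. A row lasts 1/10 s, in which the tool goes at most 50 mm and 8.59 degrees, less where a joint would pass 70% of its speed; a pose out of reach is approached as far as the arm can. A call with a gripper value outside its range is refused whole. "fingers" is the opening in per cent of the stroke, from 0 (shut) to 100 (fully open), set as the call begins (left out, the last holds). The fingers move at their own pace and stop on an object; "newtons" is the grip in N (left out, the last holds). Time passes only in rows, so rows that repeat a pose let the fingers close, or fill a call up. It gives the time, the measured TCP pose, the force and the opening at its end, in the units of the state.
- arm.sense(): the state, without advancing time (a new reading comes with each control period).
- arm.snapshot(name): name is "side" or "top" or "wrist"; returns a dict with "pixels" (400x640x3 uint8, blue, green, red), "fx", "fy", "cx", "cy" (pixels), "R" (3x3) and "t" (3): a world point X has camera coordinates R X + t. Camera axes: x right, y down, z forward; pixel columns grow to the right and rows downward; lengths in m; the calibration is good to about 2 mm. A picture is of the moment at which its call begins. There is no depth.
- arm.close_job(): hands the job in, once; it reports no verdict.
The state is a dict: "clock": time; "q": joint angles; "dq": joint speeds; "joint_efforts": joint torques, N m; "ee_pos": TCP position; "eef_rot": TCP orientation; "ft_force": force on the tool from outside, world axes, zero at the start; "torque": the same for the moment, N m; "finger_gap": finger opening in m.
Only numpy, scipy, OpenCV 4.12 (cv2) and the standard library are available. Lean on these libraries where they do the work, as an engineer would, in place of code of your own. Each camera call takes 0.05 s, during which the arm holds its last target. There are 200 camera calls.

### The job

The red relay box is standing on the spring hatch of the black power module. With the fingertips only, gently push it along the deck into the yellow outlined square, never pinching it, lifting it or tipping it over. Then press the yellow-and-white dot on the hatch to trip its touch catch and let go, so that the hatch springs ajar by itself; leave the other things on the module where they are.

Things in the scene. Friction and masses are not known exactly. Their poses are not given: they have to be found in the camera images.
- module: Fixed black plywood power module, 260 x 560 x 100 mm (x, y, z); flat deck 100 mm above the work surface. Origin: centre of its underside; -x side faces the robot. The hatch lies flush in the deck: module x = -98 to +58 mm, y = -88 to +88 mm, a 2 mm slit around it. A red terminal strip 24 mm high stands on the deck's far rim, x = 118 mm
- hatch (a joint): Hatch angle (rad) about the hinge along its far (+x) edge, at deck height. 0 = shut, latched, flush; pushed in it goes negative to a stop at -0.05 (6.8 mm at the dot). The catch trips once the dot is about 4 mm down (-0.03); when let go, a spring swings the hatch to 0.45 and holds it (dot 60 mm up, 14 mm nearer the hinge). Pushing the dot takes 7 to 8 N up to the stop, more near the hinge
- hatch_press (a point): Centre of the flat yellow-and-white dot (26 mm across) that marks the touch catch, on the upper face of the hatch, 20 mm in from its near edge and midway along it; it moves with the hatch
- relay: The red relay box with grey top on four small rubber feet, loose, standing on the hatch: 70 x 50 x 45 mm (x, y, z of its own axes), 0.2 to 0.4 kg; its x axis lies within about 0.4 rad of the module's. Origin: centre of its underside. Its side faces run from 5 mm to 45 mm above what it stands on
- relay_center (a point): Centre of the relay box, 22.5 mm above its underside; axes as the box
- parking: Square outlined by a flat yellow line painted on the deck, 130 x 130 mm outside, on the left or the right of the hatch, centre about 185 mm from the module's middle. Origin: its centre, at deck height; axes as the module
- controller_center (a point): Centre of the blue charge controller on a black base, 110 x 85 x 42 mm, loose on the deck on the other side of the hatch from the yellow square: leave alone
- pot: Small clear plastic pot, 40 mm wide and 35 mm high, loose on the far strip of the deck, left or right: leave alone. Origin: centre of its underside
- driver_mid (a point): Middle of the red-handled screwdriver, 200 mm long and 26 mm thick, lying along the far strip of the deck (along module y) on the side without the pot: leave alone
Mind the look-alikes: they are no part of the job. Several things have the shape of the relay; the one meant has the colours described above.

How it is judged:
By the outcome, as a careful person would: the job done as asked, in the order asked, and still so for the second after the job is handed in, with the robot touching nothing.
It also fails if it takes over 54 s, if anything falls off the work surface, if the arm or the gripper's body presses on something with over 40 N, if the wrist force passes 120 N, or if a joint passes its speed limit or range.

## Working session

There is one attempt and no reset: what is moved stays moved. The work goes in short steps, Python scripts to look and compute and a tool call to move; the robot and the scene stay as the last step left them, time stands still between calls to the robot, and variables do not carry over. Pictures are saved under pics/ and viewed, about 8 in all and at most 12, crops included, and the job is handed in when it is done.

Besides the shell and the picture viewer there is one more tool, called as a command line: name --argument value ..., lists and objects as JSON in quotes. carry_out: Moves the arm, as the interface text tells. Its arguments: {"type":"object","properties":{"motion":{"type":"array","items":{"type":"object","properties":{"tx":{"type":"number"},"ty":{"type":"number"},"tz":{"type":"number"},"ax":{"type":"number"},"ay":{"type":"number"},"az":{"type":"number"}}}},"fingers":{"type":"number"},"newtons":{"type":"number"}},"required":["motion"]}

```bash
mkdir -p pics; ls; python3 - <<'E'
from rig import arm
import cv2
for k,v in arm.sense().items(): print(k,v)
print(arm.tcp_to_tips)
for n in ("top","side"):
    s=arm.snapshot(n); cv2.imwrite(f"pics/{n}0.png",s["pixels"]); print(n,s["fx"],s["fy"],s["cx"],s["cy"],s["R"],s["t"])
E
```

```text
pics
clock 0.0
q [ 1.30102254e+00  3.20295232e-01  1.56566975e+00 -2.82453706e-06
  1.25740430e+00 -1.99748447e-02]
dq [-0.00102323 -0.00128701 -0.00204367 -0.00186197  0.00153244  0.00125331]
joint_efforts [-1.68229893e-03 -4.15520668e+01 -2.34164625e+01 -1.79076742e-04
  8.37519503e-03 -1.89043652e-05]
ee_pos [0.14208631 0.55699573 0.40388368]
eef_rot [-1.56364645  0.19634587 -0.1959462 ]
ft_force [-0.25366736  0.74313206 -0.50868336]
torque [ 0.03884586  0.03154052 -0.00809859]
finger_gap 0.08566417674946998
0.1734
top 390.2828424384697 390.2828424384697 320.3648442312119 198.69164868535074 [[ 0.00907837 -0.99995439  0.00296657]
 [-0.99126435 -0.00938976 -0.13155538]
 [ 0.13157724 -0.00174635 -0.99130438]] [0.05097839 0.57004811 1.05194423]
side 369.3728981919727 369.3728981919727 323.18247370826265 202.50856886973366 [[ 0.73014308 -0.68321514  0.01040033]
 [-0.39154132 -0.43081227 -0.81307822]
 [ 0.55998793  0.58959127 -0.58206155]] [-0.38835184  0.31397168  0.6197066 ]
```

View pics/top0.png

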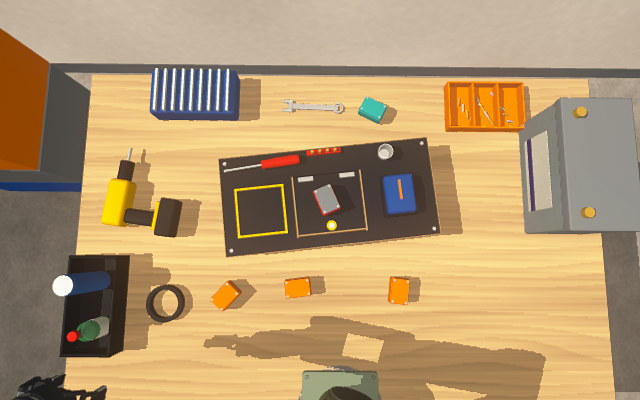

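View pics/side0.png

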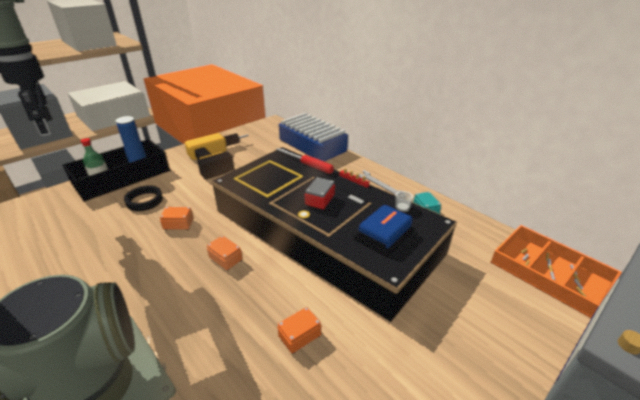

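The top view shows the yellow square on the left (+y) at about (261,211), the relay at (327,199), the dot at (332,226), the controller at (400,194) and the pot at (385,151). I'll enlarge it for exact pixels.

```bash
python3 - <<'E'
import cv2
p=cv2.imread("pics/top0.png")[165:245,225:385]
cv2.imwrite("pics/crop0.png",cv2.resize(p,None,fx=5,fy=5,interpolation=cv2.INTER_CUBIC))
E
```

```text
(no output)
```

View pics/crop0.png

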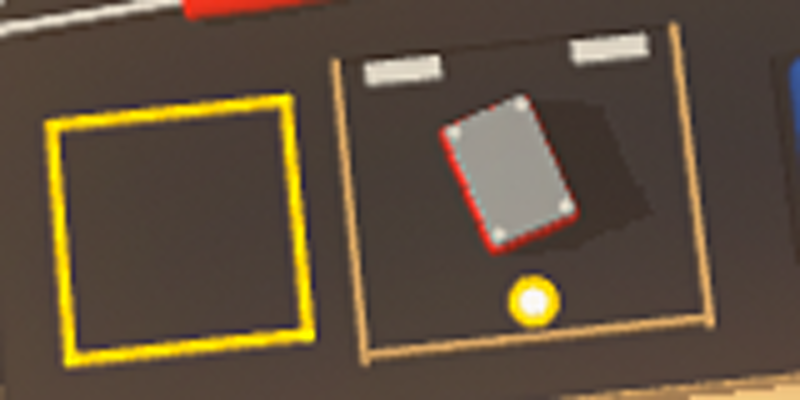

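Crop pixels: grey top corners are (443,131), (522,96), (577,212) and (496,247). The square's outer corners are (44,120), (291,94), (315,339) and (67,367), and the dot is at (533,301).

```bash
cat > h.py <<'E'
import numpy as np, cv2
from rig import arm
from scipy.spatial.transform import Rotation as Ro
def back(s,px,z):
    K=np.array([[s["fx"],0,s["cx"]],[0,s["fy"],s["cy"]],[0,0,1]])
    px=np.atleast_2d(px).astype(float); R=np.array(s["R"]); t=np.array(s["t"])
    d=(R.T@np.linalg.inv(K)@np.c_[px,np.ones(len(px))].T).T; c=-R.T@t
    return c+d*((z-c[2])/d[:,2])[:,None]
def crop(c,f,o): return (np.array(c,float)+.5)/f-.5+np.array(o)
E
python3 - <<'E'
from h import *
np.set_printoptions(precision=4,suppress=True)
s=arm.snapshot("top"); o=(225,165)
def edge(P): 
    d=np.diff(np.r_[P,P[:1]],axis=0); return np.linalg.norm(d,axis=1),np.degrees(np.arctan2(d[:,1],d[:,0]))
for n,c,z in (("relay",[(443,131),(522,96),(577,212),(496,247)],.145),("sq",[(44,120),(291,94),(315,339),(67,367)],.1),("hatch",[(334,60),(675,24),(711,322),(365,360)],.1)):
    P=back(s,crop(c,5,o),z); print(n,P[:,:2].tolist(),P.mean(0),*edge(P))
P=back(s,[(219,158),(426,138),(440,234),(227,256)],.1);print("mod",P,P.mean(0),*edge(P))
print("dot",back(s,crop((533,301),5,o),.1)); print("pot,ctl",back(s,[(385,151),(400,194)],.135))
st=arm.sense();print(Ro.from_rotvec(st["eef_rot"]).as_matrix())
E
```

```text
relay [[0.575187744120451, 0.07469359894989146], [0.593459028664502, 0.03497707694871381], [0.5347464392374336, 0.007032413490039989], [0.5167537657341018, 0.04751051504277752]] [0.555  0.0411 0.145 ] [0.0437 0.065  0.0443 0.0644] [ -65.2956 -154.5476  113.9653   24.9475]
sq [[0.5859435927487604, 0.285986243585463], [0.6010987599310124, 0.15603408511975636], [0.47205775397532, 0.14075093518763676], [0.4563868713117186, 0.26908504461072513]] [0.5289 0.213  0.1   ] [0.1308 0.1299 0.1293 0.1307] [ -83.3481 -173.2456   96.9619    7.4325]
hatch [[0.6195846996932024, 0.13365197586831307], [0.640778109822277, -0.047180457926098235], [0.4827880120109354, -0.06528060778459462], [0.46142270272942454, 0.1145756549392406]] [0.5511 0.0339 0.1   ] [0.1821 0.159  0.1811 0.1593] [ -83.3155 -173.4644   96.7745    6.8774]
mod [[ 0.6681  0.3275  0.1   ]
 [ 0.7285 -0.2261  0.1   ]
 [ 0.4716 -0.2557  0.1   ]
 [ 0.4099  0.2957  0.1   ]] [0.5695 0.0354 0.1   ] [0.5569 0.2587 0.5548 0.2601] [ -83.7716 -173.4249   96.376     7.0177]
dot [[0.4929 0.0275 0.1   ]]
pot,ctl [[ 0.6825 -0.1094  0.135 ]
 [ 0.5706 -0.1462  0.135 ]]
[[ 0.9689 -0.0003  0.2473]
 [-0.2473 -0.0012  0.9689]
 [-0.     -1.     -0.0012]]
```

carry_out --motion '[{"tx": 0.564, "ty": 0.04, "tz": -0.441, "ay": 0.885}, {"tx": 0.564, "ty": 0.04, "tz": -0.441, "ay": 0.885}, {"tx": 0.564, "ty": 0.04, "tz": -0.441, "ay": 0.885}, {"tx": 0.564, "ty": 0.04, "tz": -0.441, "ay": 0.885}, {"tx": 0.564, "ty": 0.04, "tz": -0.441, "ay": 0.885}, {"tx": 0.564, "ty": 0.04, "tz": -0.441, "ay": 0.885}, {"tx": 0.564, "ty": 0.04, "tz": -0.441, "ay": 0.885}, {"tx": 0.564, "ty": 0.04, "tz": -0.441, "ay": 0.885}]' --fingers 40 --newtons 30

```text
invalid input at $.motion[0]: expected keys tx, ty, tz, ax, ay, az
```

```bash
cat >> h.py <<'E'
def plan(targets):
    "targets: (x,y,z,jaw azimuth deg) world; prints rows tx ty tz ay (tool shift from now)"
    st=arm.sense(); R=Ro.from_rotvec(st["eef_rot"]).as_matrix(); p=np.array(st["ee_pos"])
    az=np.degrees(np.arctan2(R[1,2],R[0,2]))
    print("t %.2f pos"%st["clock"],p.round(4),"az %.1f"%az,"F",np.round(st["ft_force"],1),"gap %.4f tips %.4f"%(st["finger_gap"],arm.tcp_to_tips),"down",R[:,1].round(3))
    for q in targets:
        d=R.T@(np.array(q[:3])-p); rv=R.T@Ro.from_euler("z",q[3]-az,degrees=True).as_rotvec()
        print(d.round(4),rv.round(3))
E
python3 -c "
from h import *
plan([(.579,-.010,.36,25)])"
```

```text
t 0.15 pos [0.1421 0.5571 0.4041] az 75.7 F [-0.2 -0.4 -1.1] gap 0.0855 tips 0.1734 down [-0.    -0.001 -1.   ]
[ 0.5635  0.0446 -0.4414] [0.    0.885 0.001]
```

carry_out --motion '[{"tx": 0.564, "ty": 0.04, "tz": -0.441, "ax": 0, "ay": 0.885, "az": 0}, {"tx": 0.564, "ty": 0.04, "tz": -0.441, "ax": 0, "ay": 0.885, "az": 0}, {"tx": 0.564, "ty": 0.04, "tz": -0.441, "ax": 0, "ay": 0.885, "az": 0}, {"tx": 0.564, "ty": 0.04, "tz": -0.441, "ax": 0, "ay": 0.885, "az": 0}, {"tx": 0.564, "ty": 0.04, "tz": -0.441, "ax": 0, "ay": 0.885, "az": 0}, {"tx": 0.564, "ty": 0.04, "tz": -0.441, "ax": 0, "ay": 0.885, "az": 0}, {"tx": 0.564, "ty": 0.04, "tz": -0.441, "ax": 0, "ay": 0.885, "az": 0}, {"tx": 0.564, "ty": 0.04, "tz": -0.441, "ax": 0, "ay": 0.885, "az": 0}]' --fingers 40 --newtons 30

```text
clock: 0.95
ee_pos: [0.3869, 0.2391, 0.3823]
eef_rot: [-1.386, 0.882, -0.883]
ft_force: [1.3, 1.3, 0.4]
finger_gap: 0.0344
```

```bash
python3 -c "
from h import *
plan([(.579,-.010,.36,25)])"
```

```text
t 0.95 pos [0.3869 0.2391 0.3823] az 25.0 F [1.3 1.3 0.4] gap 0.0344 tips 0.1734 down [-0.    -0.001 -1.   ]
[0.307  0.0226 0.0689] [ 0. -0. -0.]
```

carry_out --motion '[{"tx": 0.307, "ty": 0.022, "tz": 0.069, "ax": 0, "ay": 0, "az": 0}, {"tx": 0.307, "ty": 0.022, "tz": 0.069, "ax": 0, "ay": 0, "az": 0}, {"tx": 0.307, "ty": 0.022, "tz": 0.069, "ax": 0, "ay": 0, "az": 0}, {"tx": 0.307, "ty": 0.022, "tz": 0.069, "ax": 0, "ay": 0, "az": 0}, {"tx": 0.307, "ty": 0.022, "tz": 0.069, "ax": 0, "ay": 0, "az": 0}, {"tx": 0.307, "ty": 0.022, "tz": 0.069, "ax": 0, "ay": 0, "az": 0}, {"tx": 0.307, "ty": 0.022, "tz": 0.069, "ax": 0, "ay": 0, "az": 0}, {"tx": 0.307, "ty": 0.022, "tz": 0.069, "ax": 0, "ay": 0, "az": 0}]'

```text
clock: 1.75
ee_pos: [0.5801, -0.0119, 0.3595]
eef_rot: [-1.385, 0.885, -0.885]
ft_force: [-1.4, 1.1, -0.4]
finger_gap: 0.0337
```

```bash
python3 -c "
from h import *
plan([(.579,-.010,.285,25)])
cv2.imwrite('pics/w1.png',arm.snapshot('wrist')['pixels'])"
```

```text
t 1.75 pos [ 0.5801 -0.0119  0.3595] az 24.8 F [-1.4  1.1 -0.4] gap 0.0337 tips 0.1734 down [-0.001 -0.001 -1.   ]
[-0.0022  0.0745 -0.0001] [ 0.    -0.003 -0.   ]
```

View pics/w1.png

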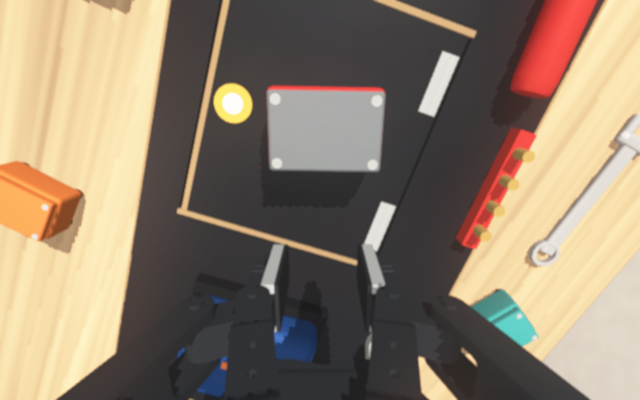

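The wrist view shows the tool aligned with the box (top face at cols 267–385, rows 88–170), with the fingertips behind it at cols 275 and 372. I'll descend.

carry_out --motion '[{"tx": -0.001, "ty": 0.02, "tz": 0, "ax": 0, "ay": 0, "az": 0}, {"tx": -0.002, "ty": 0.04, "tz": 0, "ax": 0, "ay": 0, "az": 0}, {"tx": -0.002, "ty": 0.055, "tz": 0, "ax": 0, "ay": 0, "az": 0}, {"tx": -0.002, "ty": 0.063, "tz": 0, "ax": 0, "ay": 0, "az": 0}, {"tx": -0.002, "ty": 0.069, "tz": 0, "ax": 0, "ay": 0, "az": 0}, {"tx": -0.002, "ty": 0.073, "tz": 0, "ax": 0, "ay": 0, "az": 0}, {"tx": -0.002, "ty": 0.0745, "tz": 0, "ax": 0, "ay": 0, "az": 0}, {"tx": -0.002, "ty": 0.0745, "tz": 0, "ax": 0, "ay": 0, "az": 0}]'

```text
clock: 2.6
ee_pos: [0.5782, -0.0086, 0.2856]
eef_rot: [-1.385, 0.885, -0.883]
ft_force: [-0.8, -0.2, 1.0]
finger_gap: 0.0343
```

```bash
python3 - <<'E'
from h import *
# push: finger line pose; box centre = tool centre + 36mm*n, n = az+90
def tool(c,az,g=.036): 
    a=np.radians(az+90); return (c[0]-g*np.cos(a),c[1]-g*np.sin(a),.285,az)
plan([tool((.555,.041),25.2),tool((.5485,.070),16),tool((.541,.105),8),tool((.535,.160),6.7),tool((.529,.213),6.7)])
cv2.imwrite('pics/s2.png',cv2.resize(arm.snapshot('side')['pixels'][130:280,240:440],None,fx=4,fy=4))
E
```

```text
t 2.60 pos [ 0.5782 -0.0086  0.2856] az 24.9 F [-0.8 -0.2  1. ] gap 0.0343 tips 0.1734 down [-0.001 -0.    -1.   ]
[-0.0188  0.0006  0.    ] [-0.    -0.005 -0.   ]
[-0.0483  0.0006  0.0006] [0.    0.155 0.   ]
[-0.0843  0.0006  0.0036] [0.    0.295 0.   ]
[-0.137   0.0006  0.0205] [0.    0.317 0.   ]
[-0.1876  0.0006  0.0374] [0.    0.317 0.   ]
```

View pics/s2.png

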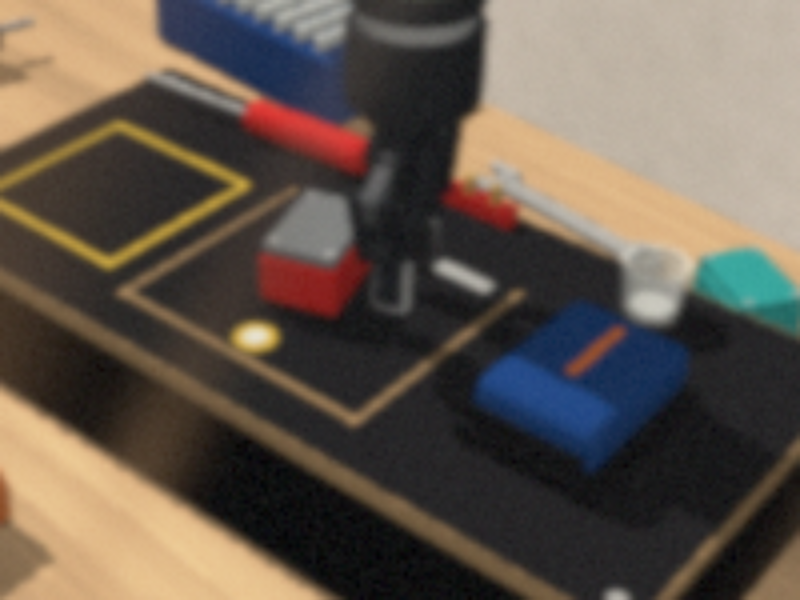

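The side view shows the tips just above the hatch behind the box, clear of the controller. I'll push slowly.

carry_out --motion '[{"tx": -0.008, "ty": 0, "tz": 0, "ax": 0, "ay": 0, "az": 0}, {"tx": -0.014, "ty": 0, "tz": 0, "ax": 0, "ay": 0, "az": 0}, {"tx": -0.018, "ty": 0, "tz": 0, "ax": 0, "ay": 0, "az": 0}, {"tx": -0.022, "ty": 0, "tz": 0, "ax": 0, "ay": 0.01, "az": 0}, {"tx": -0.026, "ty": 0, "tz": 0, "ax": 0, "ay": 0.03, "az": 0}, {"tx": -0.031, "ty": 0, "tz": 0, "ax": 0, "ay": 0.055, "az": 0}, {"tx": -0.036, "ty": 0, "tz": 0, "ax": 0, "ay": 0.085, "az": 0}, {"tx": -0.041, "ty": 0, "tz": 0, "ax": 0, "ay": 0.115, "az": 0}]'

```text
clock: 3.45
ee_pos: [0.561, 0.0284, 0.286]
eef_rot: [-1.344, 0.972, -0.973]
ft_force: [-0.0, -2.8, 1.4]
finger_gap: 0.0344
```

```bash
python3 - <<'E'
from h import *
def tool(c,az,g=.036): 
    a=np.radians(az+90); return (c[0]-g*np.cos(a),c[1]-g*np.sin(a),.285,az)
plan([tool((.5485,.070),16),tool((.541,.105),8),tool((.535,.160),6.7),tool((.529,.213),6.7)])
cv2.imwrite('pics/w3.png',arm.snapshot('wrist')['pixels'])
E
```

```text
t 3.45 pos [0.561  0.0284 0.286 ] az 18.2 F [-0.  -2.8  1.4] gap 0.0344 tips 0.1734 down [-0.001 -0.001 -1.   ]
[-0.0074  0.001  -0.0003] [-0.     0.038  0.   ]
[-0.0436  0.001  -0.0014] [-0.     0.178  0.   ]
[-0.0978  0.0009  0.0092] [-0.   0.2  0. ]
[-0.1501  0.0008  0.0201] [-0.   0.2  0. ]
```

View pics/w3.png

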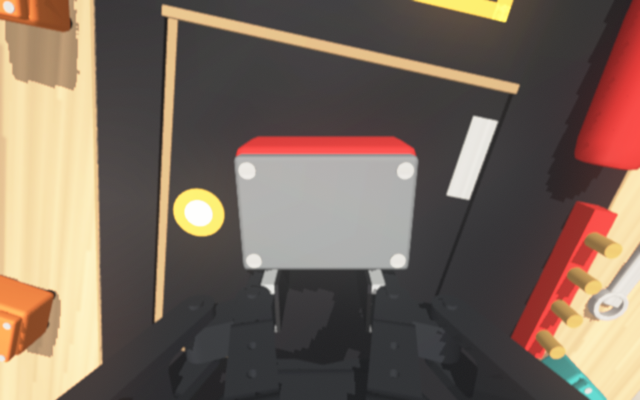

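The box sits square on both fingertips, which touch at about (268,285) and (378,285). The force is about 3 N. Continuing.

carry_out --motion '[{"tx": -0.006, "ty": 0, "tz": 0, "ax": 0, "ay": 0.03, "az": 0}, {"tx": -0.012, "ty": 0, "tz": 0, "ax": 0, "ay": 0.055, "az": 0}, {"tx": -0.018, "ty": 0, "tz": 0, "ax": 0, "ay": 0.08, "az": 0}, {"tx": -0.024, "ty": 0, "tz": -0.001, "ax": 0, "ay": 0.105, "az": 0}, {"tx": -0.03, "ty": 0, "tz": -0.001, "ax": 0, "ay": 0.13, "az": 0}, {"tx": -0.037, "ty": 0, "tz": -0.001, "ax": 0, "ay": 0.155, "az": 0}, {"tx": -0.044, "ty": 0, "tz": -0.001, "ax": 0, "ay": 0.178, "az": 0}, {"tx": -0.051, "ty": 0, "tz": 0, "ax": 0, "ay": 0.19, "az": 0}]'

```text
clock: 4.3
ee_pos: [0.5445, 0.0776, 0.2859]
eef_rot: [-1.268, 1.117, -1.116]
ft_force: [0.2, -2.7, 0.7]
finger_gap: 0.0342
```

```bash
python3 - <<'E'
from h import *
def tool(c,az,g=.036): 
    a=np.radians(az+90); return (c[0]-g*np.cos(a),c[1]-g*np.sin(a),.285,az)
plan([tool((.535,.160),6.7),tool((.529,.213),6.7)])
cv2.imwrite('pics/w4.png',arm.snapshot('wrist')['pixels'])
E
```

```text
t 4.30 pos [0.5445 0.0776 0.2859] az 7.2 F [ 0.2 -2.7  0.7] gap 0.0342 tips 0.1734 down [-0.002 -0.001 -1.   ]
[-0.0469  0.0009  0.0006] [-0.     0.009  0.   ]
[-0.1002  0.0009  0.0013] [-0.     0.009  0.   ]
```

View pics/w4.png

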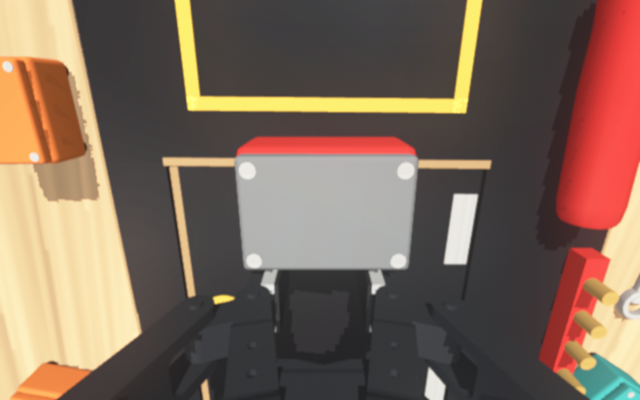

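The box is now square with the yellow outline and centred on it: the square's near line runs across cols 190–467, and the box top covers 237–417. I'll push straight on for 100 mm.

carry_out --motion '[{"tx": -0.006, "ty": 0, "tz": 0, "ax": 0, "ay": 0.009, "az": 0}, {"tx": -0.012, "ty": 0, "tz": 0, "ax": 0, "ay": 0.009, "az": 0}, {"tx": -0.019, "ty": 0, "tz": 0, "ax": 0, "ay": 0.009, "az": 0}, {"tx": -0.026, "ty": 0, "tz": 0, "ax": 0, "ay": 0.009, "az": 0}, {"tx": -0.033, "ty": 0, "tz": 0, "ax": 0, "ay": 0.009, "az": 0}, {"tx": -0.04, "ty": 0, "tz": 0, "ax": 0, "ay": 0.009, "az": 0}, {"tx": -0.047, "ty": 0, "tz": 0.001, "ax": 0, "ay": 0.009, "az": 0}, {"tx": -0.054, "ty": 0, "tz": 0.001, "ax": 0, "ay": 0.009, "az": 0}]'

```text
clock: 5.15
ee_pos: [0.5386, 0.133, 0.2859]
eef_rot: [-1.263, 1.124, -1.121]
ft_force: [-0.5, -1.7, -0.2]
finger_gap: 0.0343
```

carry_out --motion '[{"tx": -0.006, "ty": 0, "tz": 0, "ax": 0, "ay": 0, "az": 0}, {"tx": -0.012, "ty": 0, "tz": 0, "ax": 0, "ay": 0, "az": 0}, {"tx": -0.018, "ty": 0, "tz": 0, "ax": 0, "ay": 0, "az": 0}, {"tx": -0.024, "ty": 0, "tz": 0, "ax": 0, "ay": 0, "az": 0}, {"tx": -0.03, "ty": 0, "tz": 0, "ax": 0, "ay": 0, "az": 0}, {"tx": -0.036, "ty": 0, "tz": 0, "ax": 0, "ay": 0, "az": 0}, {"tx": -0.041, "ty": 0, "tz": 0, "ax": 0, "ay": 0, "az": 0}, {"tx": -0.045, "ty": 0, "tz": 0, "ax": 0, "ay": 0, "az": 0}]'

```text
clock: 5.95
ee_pos: [0.5333, 0.1782, 0.2859]
eef_rot: [-1.263, 1.124, -1.121]
ft_force: [0.3, -1.2, -0.4]
finger_gap: 0.0342
```

```bash
python3 - <<'E'
from h import *
def tool(c,az,g=.036): 
    a=np.radians(az+90); return (c[0]-g*np.cos(a),c[1]-g*np.sin(a),.285,az)
plan([tool((.529,.213),6.7)])
cv2.imwrite('pics/w5.png',arm.snapshot('wrist')['pixels'])
E
```

```text
t 5.95 pos [0.5333 0.1782 0.2859] az 6.7 F [ 0.3 -1.2 -0.4] gap 0.0342 tips 0.1734 down [-0.002  0.001 -1.   ]
[ 0.0009  0.0009 -0.0002] [0. 0. 0.]
```

View pics/w5.png

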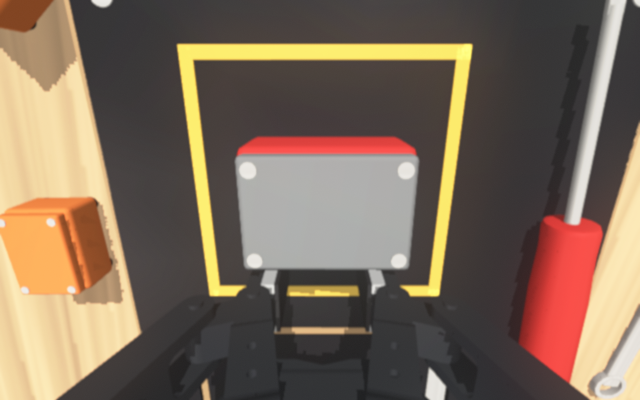

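The box is inside the square, with yellow visible on all sides. I'll back off, rise and shut the fingers.

carry_out --motion '[{"tx": 0.01, "ty": 0, "tz": 0, "ax": 0, "ay": 0, "az": 0}, {"tx": 0.03, "ty": 0, "tz": 0, "ax": 0, "ay": 0, "az": 0}, {"tx": 0.05, "ty": -0.01, "tz": 0, "ax": 0, "ay": 0, "az": 0}, {"tx": 0.08, "ty": -0.03, "tz": 0, "ax": 0, "ay": 0, "az": 0}, {"tx": 0.11, "ty": -0.05, "tz": -0.02, "ax": 0, "ay": 0, "az": 0}, {"tx": 0.14, "ty": -0.06, "tz": -0.04, "ax": 0, "ay": 0, "az": 0}, {"tx": 0.145, "ty": -0.06, "tz": -0.06, "ax": 0, "ay": 0, "az": 0}, {"tx": 0.145, "ty": -0.06, "tz": -0.06, "ax": 0, "ay": 0, "az": 0}]'

```text
clock: 6.8
ee_pos: [0.4887, 0.0259, 0.3462]
eef_rot: [-1.261, 1.128, -1.122]
ft_force: [0.0, 0.5, 0.4]
finger_gap: 0.0343
```

carry_out --motion '[{"tx": 0, "ty": 0, "tz": 0, "ax": 0, "ay": 0, "az": 0}, {"tx": 0, "ty": 0, "tz": 0, "ax": 0, "ay": 0, "az": 0}, {"tx": 0, "ty": 0, "tz": 0, "ax": 0, "ay": 0, "az": 0}, {"tx": 0, "ty": 0, "tz": 0, "ax": 0, "ay": 0, "az": 0}, {"tx": 0, "ty": 0, "tz": 0, "ax": 0, "ay": 0, "az": 0}, {"tx": 0, "ty": 0, "tz": 0, "ax": 0, "ay": 0, "az": 0}, {"tx": 0, "ty": 0, "tz": 0, "ax": 0, "ay": 0, "az": 0}, {"tx": 0, "ty": 0, "tz": 0, "ax": 0, "ay": 0, "az": 0}]' --fingers 0

```text
clock: 7.6
ee_pos: [0.4888, 0.026, 0.3462]
eef_rot: [-1.261, 1.128, -1.122]
ft_force: [-0.3, 0.5, -0.6]
finger_gap: 0.0002
```

```bash
python3 - <<'E'
from h import *
plan([(.493,.0275,.283,6.7)])
p=arm.snapshot('top')['pixels'];cv2.imwrite('pics/t6full.png',p)
w=arm.snapshot('wrist')['pixels']
cv2.imwrite('pics/t6.png',np.vstack([cv2.resize(p[165:245,225:385],(800,400),interpolation=cv2.INTER_CUBIC),cv2.resize(w,(320,200))[:, :].repeat(1,0) if 0 else cv2.copyMakeBorder(cv2.resize(w,(320,200)),0,0,0,480,0)]))
E
```

```text
t 7.60 pos [0.4888 0.026  0.3462] az 6.5 F [-0.3  0.5 -0.6] gap 0.0002 tips 0.1734 down [-0.003  0.002 -1.   ]
[-0.0009  0.0632  0.0045] [-0.    -0.003 -0.   ]
```

View pics/t6.png

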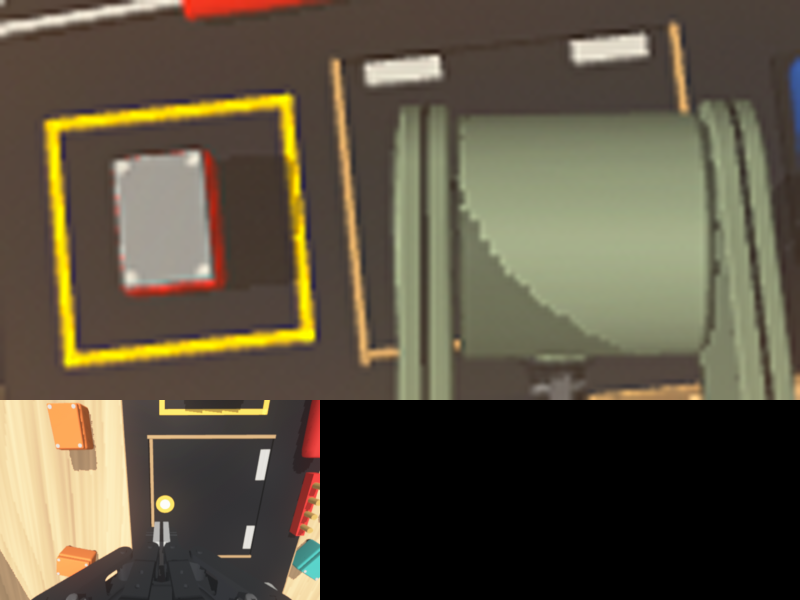

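The relay stands wholly inside the yellow square and the hatch is clear; top-face corners are about (113,160), (203,150), (214,278) and (125,288). I'll go down over the dot while checking that position.

carry_out --motion '[{"tx": -0.001, "ty": 0.015, "tz": 0.004, "ax": 0, "ay": 0, "az": 0}, {"tx": -0.001, "ty": 0.03, "tz": 0.0045, "ax": 0, "ay": 0, "az": 0}, {"tx": -0.001, "ty": 0.042, "tz": 0.0045, "ax": 0, "ay": 0, "az": 0}, {"tx": -0.001, "ty": 0.052, "tz": 0.0045, "ax": 0, "ay": 0, "az": 0}, {"tx": -0.001, "ty": 0.058, "tz": 0.0045, "ax": 0, "ay": 0, "az": 0}, {"tx": -0.001, "ty": 0.061, "tz": 0.0045, "ax": 0, "ay": 0, "az": 0}, {"tx": -0.001, "ty": 0.064, "tz": 0.0045, "ax": 0, "ay": 0, "az": 0}, {"tx": -0.001, "ty": 0.064, "tz": 0.0045, "ax": 0, "ay": 0, "az": 0}]'

```text
clock: 8.5
ee_pos: [0.4929, 0.0275, 0.2822]
eef_rot: [-1.261, 1.128, -1.122]
ft_force: [-0.9, -0.3, 0.0]
finger_gap: 0.0002
```

```bash
python3 - <<'E'
from h import *
s=arm.snapshot('top')
P=back(s,crop([(113,160),(203,150),(214,278),(125,288)],5,(225,165)),.145); print(P.round(4),P.mean(0))
plan([(.493,.0275,.2734,6.7)])
p=arm.snapshot('side')['pixels']
cv2.imwrite('pics/s7.png',cv2.resize(p[150:270,240:400],None,fx=5,fy=5,interpolation=cv2.INTER_CUBIC))
E
```

```text
[[0.5589 0.2405 0.145 ]
 [0.5644 0.1954 0.145 ]
 [0.4999 0.1881 0.145 ]
 [0.4945 0.2323 0.145 ]] [0.52941195 0.2140528  0.145     ]
t 8.55 pos [0.493  0.0276 0.2824] az 6.5 F [-0.5  0.4  1. ] gap -0.0001 tips 0.1734 down [-0.002  0.002 -1.   ]
[0.0001 0.009  0.    ] [-0.    -0.003 -0.   ]
```

View pics/s7.png

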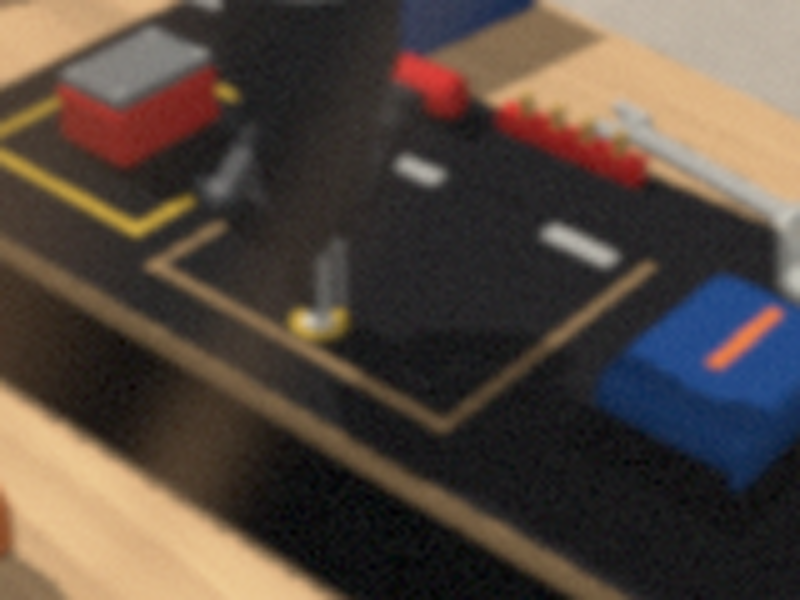

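The relay centre is (0.529, 0.214) against the square's (0.529, 0.213). The shut tips are right over the dot at (322,320), so I'll press it in small steps.

carry_out --motion '[{"tx": 0, "ty": 0.003, "tz": 0, "ax": 0, "ay": 0, "az": 0}, {"tx": 0, "ty": 0.006, "tz": 0, "ax": 0, "ay": 0, "az": 0}, {"tx": 0, "ty": 0.008, "tz": 0, "ax": 0, "ay": 0, "az": 0}, {"tx": 0, "ty": 0.009, "tz": 0, "ax": 0, "ay": 0, "az": 0}, {"tx": 0, "ty": 0.01, "tz": 0, "ax": 0, "ay": 0, "az": 0}, {"tx": 0, "ty": 0.011, "tz": 0, "ax": 0, "ay": 0, "az": 0}, {"tx": 0, "ty": 0.011, "tz": 0, "ax": 0, "ay": 0, "az": 0}, {"tx": 0, "ty": 0.011, "tz": 0, "ax": 0, "ay": 0, "az": 0}]'

```text
clock: 9.4
ee_pos: [0.4929, 0.0275, 0.2723]
eef_rot: [-1.261, 1.127, -1.122]
ft_force: [-2.5, -0.2, 6.4]
finger_gap: 0.0002
```

carry_out --motion '[{"tx": 0, "ty": 0.001, "tz": 0, "ax": 0, "ay": 0, "az": 0}, {"tx": 0, "ty": 0.002, "tz": 0, "ax": 0, "ay": 0, "az": 0}, {"tx": 0, "ty": 0.003, "tz": 0, "ax": 0, "ay": 0, "az": 0}, {"tx": 0, "ty": 0.0035, "tz": 0, "ax": 0, "ay": 0, "az": 0}, {"tx": 0, "ty": 0.004, "tz": 0, "ax": 0, "ay": 0, "az": 0}, {"tx": 0, "ty": 0.0045, "tz": 0, "ax": 0, "ay": 0, "az": 0}, {"tx": 0, "ty": 0.0045, "tz": 0, "ax": 0, "ay": 0, "az": 0}, {"tx": 0, "ty": 0.0045, "tz": 0, "ax": 0, "ay": 0, "az": 0}]'

```text
clock: 10.2
ee_pos: [0.4929, 0.0275, 0.2688]
eef_rot: [-1.26, 1.126, -1.123]
ft_force: [-2.2, 0.1, 6.5]
finger_gap: 0.0001
```

carry_out --motion '[{"tx": 0, "ty": 0.001, "tz": 0, "ax": 0, "ay": 0, "az": 0}, {"tx": 0, "ty": 0.0015, "tz": 0, "ax": 0, "ay": 0, "az": 0}, {"tx": 0, "ty": 0.002, "tz": 0, "ax": 0, "ay": 0, "az": 0}, {"tx": 0, "ty": 0.0025, "tz": 0, "ax": 0, "ay": 0, "az": 0}, {"tx": 0, "ty": 0.0025, "tz": 0, "ax": 0, "ay": 0, "az": 0}, {"tx": 0, "ty": 0.0025, "tz": 0, "ax": 0, "ay": 0, "az": 0}, {"tx": 0, "ty": 0.0025, "tz": 0, "ax": 0, "ay": 0, "az": 0}, {"tx": 0, "ty": 0.0025, "tz": 0, "ax": 0, "ay": 0, "az": 0}]'

```text
clock: 11.0
ee_pos: [0.4929, 0.0276, 0.2673]
eef_rot: [-1.26, 1.126, -1.123]
ft_force: [-2.1, -0.8, 8.6]
finger_gap: 0.0001
```

carry_out --motion '[{"tx": 0, "ty": -0.03, "tz": 0, "ax": 0, "ay": 0, "az": 0}, {"tx": 0, "ty": -0.07, "tz": -0.005, "ax": 0, "ay": 0, "az": 0}, {"tx": 0, "ty": -0.11, "tz": -0.02, "ax": 0, "ay": 0, "az": 0}, {"tx": 0, "ty": -0.14, "tz": -0.05, "ax": 0, "ay": 0, "az": 0}, {"tx": 0, "ty": -0.15, "tz": -0.08, "ax": 0, "ay": 0, "az": 0}, {"tx": 0, "ty": -0.15, "tz": -0.11, "ax": 0, "ay": 0, "az": 0}, {"tx": 0, "ty": -0.15, "tz": -0.12, "ax": 0, "ay": 0, "az": 0}, {"tx": 0, "ty": -0.15, "tz": -0.12, "ax": 0, "ay": 0, "az": 0}]'

```text
clock: 11.8
ee_pos: [0.3728, 0.0135, 0.4174]
eef_rot: [-1.259, 1.126, -1.123]
ft_force: [0.1, -0.0, 0.2]
finger_gap: 0.0001
```

```bash
python3 - <<'E'
from h import *
plan([])
p=arm.snapshot('side')['pixels'];q=arm.snapshot('top')['pixels']
cv2.imwrite('pics/f8.png',np.vstack([cv2.resize(p[140:260,200:440],(640,320)),cv2.resize(q[130:260,215:445],(495,280)) if 0 else cv2.copyMakeBorder(cv2.resize(q[130:260,215:445],(495,280)),0,0,0,145,0)]))
E
```

```text
t 11.80 pos [0.3728 0.0135 0.4174] az 6.5 F [ 0.1 -0.   0.2] gap 0.0001 tips 0.1734 down [ 0.     0.002 -1.   ]
```

View pics/f8.png

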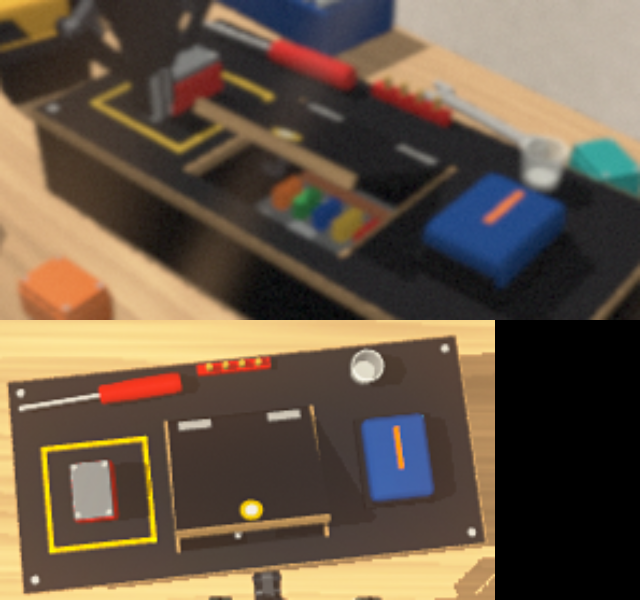

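The hatch stands ajar, the relay is inside the square, and the other things are where they were. The arm touches nothing, so I'm handing in.

```bash
python3 -c "
from rig import arm
print(arm.close_job())"
```

```text
the job is handed in; nothing more can be done
None
```

The job is done and handed in at about 12 s on the robot's clock; the hand-in gives no verdict.

- **Relay:** I pushed it with two fingertips held a fixed 34 mm apart, at about 3 N, and turned it square with the yellow outline on the way. In the top view its centre was (0.529, 0.214), against (0.529, 0.213) for the square. It was upright and clear of the yellow line on all sides.
- **Hatch:** I pressed the dot with the shut fingertips to about 6 mm depth, at 6 to 9 N, then lifted straight off. The last side and top pictures show the hatch ajar by itself.
- **Other things:** the controller, pot and screwdriver look unmoved in those same pictures. The arm was clear, with about 0 N at the wrist.

No check failed or disagreed. One move call was refused at the start for missing keys, before anything moved. I judged the opened hatch by eye and did not measure its angle.

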